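# Zero the pigment scale with the cup on it

### The job

Stand the empty mixing cup upright in the middle of the pan of the pigment scale, setting it down gently, not dropping it. Then take the stylus from its wooden block and use its tip to press the small recessed zero key of the scale fully down, hold it down for about a second and let it spring up. Finally put the stylus back in its block, tip down; leave the scale's raised power key unpressed and the jar, tin and brush where they are.

Things in the scene. Friction and masses are not known exactly. Their poses are not given: they have to be found in the camera images.
- cup_center (a point): Empty round mixing cup of bare aluminium, open at the top, 56 mm across the rim and 60 mm high, narrowing a little to its foot, wall 3 mm, about 60 to 130 g. The point lies on its axis half-way up, 30 mm above its underside; z is up along the axis. It starts upright on the table, left or right of the scale.
- cup_base (a point): Centre of the cup's underside.
- pan_center (a point): Centre of the top face of the scale's round steel pan (110 mm across), 48 mm above the table. The scale is a flat grey and black box fixed to the table, 190 mm deep (x) by 150 mm wide (y), its top 36 mm above the table. Axes as the scale: -x points to its front edge where the two keys are, z is up.
- zero_recess (a point): Centre of the mouth of the round recess of the zero key, at the level of the scale's flat top, 36 mm above the table, on the scale's front deck 95 mm in front of the pan's centre and 43 mm to its left (+y of the scale). The recess is a vertical hole 13 mm wide with a 2 mm bevel; the key's round top lies 6 mm below the mouth and goes 4 mm further down. Only a thin tip can reach it.
- zero_key (a joint): Travel of the recessed zero key: 0 m up, 0.004 m fully down. Spring: starts to move at 1.6 N, fully down at 4 N, springs back by itself.
- power_top (a point): Centre of the top of the power key: a black bar 16 by 36 mm standing 5 mm above the scale's top, at the front right of the scale (91 mm to -y of the zero key). Not to be pressed.
- power_key (a joint): Travel of the power key: 0 m up, 0.004 m fully down.
- stylus_center (a point): Stylus: a straight round aluminium rod 160 mm long and 12 mm thick with a thin steel tip at its lower end (flat-ended, 6 mm thick, 14 mm long, then a 6 mm long cone to the full thickness), about 45 g. It starts standing upright in its block, tip down, with the tip on the floor of the hole. The point lies on its axis half-way, 80 mm above the end of the tip; z is along the axis, away from the tip.
- stylus_tip (a point): Centre of the flat end of the stylus's tip.
- stand_mouth (a point): Centre of the mouth of the stylus's hole, on top of its dark wooden block, 50 mm above the table. The block is fixed, 66 by 66 mm and 50 mm high; the hole is 14 mm wide and 45 mm deep with a 4 mm bevel.
- stand_floor (a point): Centre of the floor of the stylus's hole, 5 mm above the table, where the stylus's tip rests.
- jar: Bystander: amber glass jar with a black cap, 66 mm across, 85 mm high. Origin at its underside.
- tin: Bystander: closed paint tin, 52 mm across, 65 mm high. Origin at its underside.
- brush: Bystander: paint brush 200 mm long lying on the table, its length along its x axis. Origin on its underside.
- cup: The mixing cup, origin at its underside, z up.
- stylus: The stylus, origin at the end of its tip, z along the rod away from the tip.
Mind the look-alikes: they are no part of the job. What is shaped like the cup but blue or purple is not meant.

How it is judged:
On the way, in this order (a step that is already met when the one before it is completed fails the run):
1. the cup stands upright and released in the middle of the scale's pan (distance between cup_base and pan_center below 0.022 m and z of cup_base in the frame of pan_center between -0.003 and 0.004 m and angle between cup's own z axis and vertical below 0.1 rad and linear speed of cup below 0.02 m/s and contact force between cup and the fingers below 0.1 N), for 0.2 s.
2. the zero key is held fully down by the stylus, with the cup standing on the pan (value of joint zero_key above 0.003 m and z of stylus_tip in the frame of zero_recess below -0.007 m and horizontal distance between stylus_tip and zero_recess below 0.007 m and horizontal distance between cup_base and pan_center below 0.025 m and angle between cup's own z axis and vertical below 0.1 rad), for 0.7 s.
At the end, for the whole second after the job is handed in: The cup stands upright on the pan within 25 mm of its centre; the stylus stands tip down in its block, its tip within 8 mm of the hole's floor and leaning less than 0.15 rad; both keys are up; cup and stylus are at rest and released (distance between cup_base and pan_center below 0.025 m and angle between cup's own z axis and vertical below 0.1 rad and linear speed of each of cup, stylus below 0.02 m/s and distance between stylus_tip and stand_floor below 0.008 m and angle between stylus's own z axis and vertical below 0.15 rad and z of stylus_center in the frame of stand_floor above 0.07 m and value of joint each of zero_key, power_key below 0.001 m); the robot touches nothing.
It fails at once if the power key is pressed (value of joint power_key above 0.002 m).
It fails at once if the cup is dropped (falls freely by more than about 13 mm) (linear speed of cup above 0.5 m/s and contact force between cup and anything else below 0.05 N).
It fails at once if the cup is set down hard (over 30 N on the scale) (contact force between cup and scale above 30 N).
It fails at once if the jar, the tin or the brush is disturbed (distance of any of jar, tin, brush from where it was at the start of the episode above 0.03 m or angle between any of jar, tin's own z axis and vertical above 0.5 rad).
It also fails if it takes over 72 s, if anything falls off the work surface, if the arm or the gripper's body presses on something with over 40 N, if the wrist force passes 120 N, or if a joint passes its speed limit or range.

### The arm

A 6-joint arm with a two-finger parallel gripper is mounted at the origin on the work surface. World frame = base frame: x ahead of the robot, y to its left, z up, the work surface at z = 0. Lengths are in m, angles in rad, forces in N, time in s.
With the tool pointing down it reaches from about 0.425 to 0.95 m from the base axis. Payload 3.5 kg.
Tool frame: the origin (TCP) lies on the centre line of the jaws, within the pads' length; the fingertips stand 14 mm ahead of it and the grasp point (between the pads) lies 5 mm behind it (ctrl.finger_overhang is the distance from the TCP to the fingertips, in m); z points along the fingers, y is the line along which they close (so a half turn about z gives the same grasp; the last joint's range is limited). The gripper opens to 85 mm and grips with 20 to 120 N. Pads are 22 mm wide; open, the fingers measure 114 mm over their backs; the gripper's body (76 mm by 85 mm) begins 54 mm behind the grasp point. The pads swing forward as they close: fully open they stand 13 mm farther back than shut.
Start: joints at [-1.392, 0.286, 1.577, -0, 1.279, -0.15], TCP at [0.218, -0.639, 0.245] pointing down, gripper open.
Joint ranges: [-2.77, 2.77], [-0.9, 2.22], [0.21, 2.48], [-1.53, 4.67], [0.24, 2.81], [-2.84, 2.84]. Speed limits (rad/s): [2.79, 2.79, 3.14, 3.14, 3.14, 3.14].

### API

Orientations are given as a unit quaternion [x, y, z, w].
In Python, from plant import ctrl gives the robot as it stands.
- The arm moves only by the tool send_rows, never from a script. Its argument "moves" is text: rows parted by semicolons, each of 7 numbers parted by spaces: the turn, a rotation vector about the tool's x, y, z in units of 360 degrees (1.0 is 360 degrees), then the shift along the tool's x, y, z in units of 20 cm (1.0 is 20 cm), then the gripper's target within -1 to 1 (fully open at 1, half-way at 0, shut at -1). A call has 1 to 12 rows; each row is the pose to reach, as a shift and turn from the pose commanded when the call began, along the tool's axes at that moment, turning the shorter way round; what a row does not reach only later rows make up. A row lasts 1/8 s, in which the tool goes at most 62.5 mm and 10.7 degrees, less where a joint would pass 70% of its speed; a pose out of reach is approached as far as the arm can. A call with a number of a shift or a turn outside -1 to 1 is refused whole. A call with a gripper value outside its range is refused whole. The fingers move at their own pace and stop on an object; "newtons" is the grip in N (left out, the last holds). Time passes only in rows, so rows that repeat a pose let the fingers close. It gives the time, the measured TCP pose, the force, the opening and the grip force at its end, in the units of the state.
- ctrl.get_state(): the state, without advancing time (a new reading comes with each control period).
- ctrl.read_camera(name): name is "scene" or "top" or "wrist"; returns a dict with "image" (420x560x3 uint8, red, green, blue), "fovy" (degrees; the focal length in pixels is half the picture's height over the tangent of half this angle, whatever the lens; pixels are square), "cx", "cy" (the principal point, pixels), "extrinsics" (4x4, takes a point from camera to world coordinates). Camera axes: x right, y up, looking along -z (the intrinsics and any distortion apply to the point x, -y, -z); pixel columns grow to the right and rows downward; lengths in m; the calibration is good to about 2 mm. A picture is of the moment at which its call begins. There is no depth.
- ctrl.sign_off(): hands the job in; it is judged then, once.
The state is a dict: "time": time; "qpos": joint angles; "dq": joint speeds; "joint_efforts": joint torques, N m; "eef_pos": TCP position; "tcp_rot": TCP orientation; "contact_force": force on the tool from outside, world axes, zero at the start; "wrist_torque": the same for the moment, N m; "opening": opening from 0.0 (shut) to 1.0 (fully open); "finger_force": force on a finger pad.
Only numpy, scipy, OpenCV 4.12 (cv2) and the standard library are available. Lean on these libraries where they do the work, as an engineer would, in place of code of your own. Each camera call takes 0.05 s, during which the arm holds its last target. There are 200 camera calls.

## Working session

There is one attempt and no reset: what is moved stays moved. The work goes in short steps, Python scripts to look and compute and a tool call to move; the robot and the scene stay as the last step left them, time stands still between calls to the robot, and variables do not carry over. Pictures are saved under pics/ and viewed, at most 12 in all, crops included, and the job is handed in when it is done.

Besides the shell and the picture viewer there is one more tool, called after "Emit:" as a command line: name --argument value ..., lists and objects as JSON in quotes. send_rows: Moves the arm, as the interface text tells. Its arguments: {"type":"object","properties":{"moves":{"type":"string"},"newtons":{"type":"number"}},"required":["moves"]}

```bash
ls; mkdir -p pics; cat > h.py <<'E'
import numpy as np,cv2
from plant import ctrl
def cam(n,f=None):
    d=ctrl.read_camera(n)
    if f: cv2.imwrite('pics/'+f,d['image'][:,:,::-1])
    return d
def ray(d,u,v):
    f=d['image'].shape[0]/2/np.tan(np.radians(d['fovy'])/2)
    D=np.array([(u-d['cx'])/f,-(v-d['cy'])/f,-1]);E=np.array(d['extrinsics'])
    return E[:3,3],E[:3,:3]@D
def onz(d,u,v,z):
    o,r=ray(d,u,v);return o+r*(z-o[2])/r[2]
def proj(d,p):
    f=d['image'].shape[0]/2/np.tan(np.radians(d['fovy'])/2);E=np.array(d['extrinsics'])
    q=E[:3,:3].T@(np.array(p)-E[:3,3]);return d['cx']+f*q[0]/-q[2],d['cy']-f*q[1]/-q[2]
E
python3 - <<'E'
from h import *
for n in('scene','top'):
    d=cam(n,n+'1.png');print(n,{k:(np.round(d[k],3).tolist()) for k in d if k!='image'})
s=ctrl.get_state();print(s,ctrl.finger_overhang)
E
```

```text
pics
scene {'fovy': 46.824, 'cx': 281.095, 'cy': 211.525, 'extrinsics': [[-0.837, -0.38, 0.394, 1.012], [0.547, -0.583, 0.601, 0.706], [0.001, 0.718, 0.696, 0.917], [0.0, 0.0, 0.0, 1.0]]}
top {'fovy': 54.977, 'cx': 280.965, 'cy': 211.396, 'extrinsics': [[-0.008, 0.996, -0.085, 0.421], [-1.0, -0.006, 0.021, -0.022], [0.02, 0.085, 0.996, 1.19], [0.0, 0.0, 0.0, 1.0]]}
{'time': 0.1, 'qpos': array([-1.39200967e+00,  2.87128905e-01,  1.57804733e+00,  1.85339981e-05,
        1.27861723e+00, -1.49990503e-01]), 'dq': array([ 7.86466791e-04, -1.47286037e-03, -2.05915125e-03,  3.80134450e-04,
       -5.42649070e-04,  1.81436848e-05]), 'joint_efforts': array([ 9.42754559e-04, -4.07291687e+01, -2.93700027e+01, -1.66619411e-04,
        3.42518397e-03, -2.81498195e-06]), 'eef_pos': array([ 0.21788285, -0.63826141,  0.24404186]), 'tcp_rot': array([ 9.86518440e-01,  1.63646440e-01, -6.97276099e-06, -1.10041746e-03]), 'contact_force': array([ 0.09981599,  0.75293887, -0.05320377]), 'wrist_torque': array([-0.01368962,  0.03859366, -0.01491238]), 'finger_force': 0.0, 'opening': 1.0054004089943784} 0.014
```

View pics/top1.png

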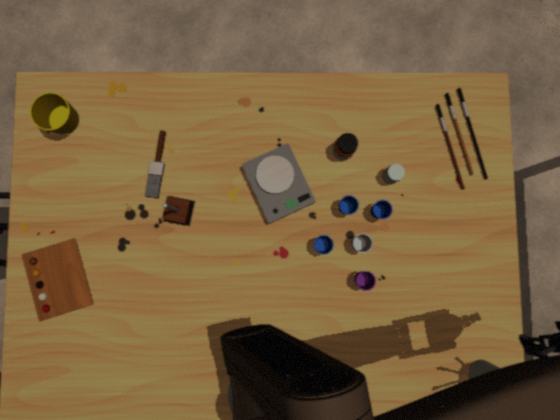

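View pics/scene1.png

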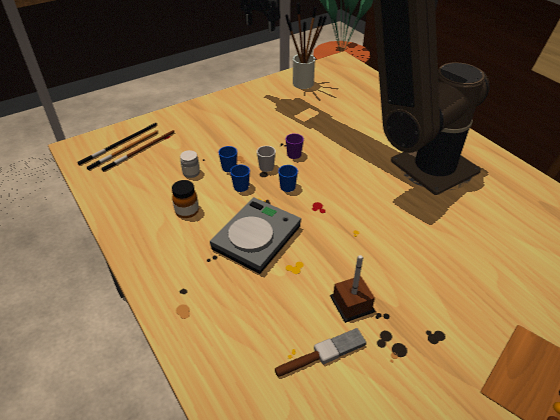

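The top view shows the bare aluminium cup at (362,243) among the blue and purple look-alikes. The pan is at (275,174), the zero key at about (276,211), the power bar at (304,198), the block at (178,210), the tin at (395,173), the jar at (346,145) and the brush at (156,165). In the scene view, the cup is at (266,158), the pan at (250,233) and the block at (353,297).

```bash
cat >> h.py <<'E'
from scipy.spatial.transform import Rotation as R
def goal(p,yaw_y,q=None,z=None):
    """row numbers from the present pose to TCP p, pointing down, tool y at angle yaw_y (deg, world)"""
    s=ctrl.get_state();R0=R.from_quat(s['tcp_rot'])
    best=None
    for a in(yaw_y,yaw_y+180):
        a=np.radians(a);y=np.array([np.cos(a),np.sin(a),0]);zz=np.array([0,0,-1.]);x=np.cross(y,zz)
        r=(R0.inv()*R.from_matrix(np.c_[x,y,zz])).as_rotvec()
        if best is None or np.linalg.norm(r)<np.linalg.norm(best):best=r
    sh=R0.inv().apply(np.array(p)-s['eef_pos'])
    print('turn',np.round(best/2/np.pi,4),'shift',np.round(sh/.2,4),'q6',s['qpos'][5].round(2))
E
python3 - <<'E'
from h import *
t=cam('top');s=cam('scene')
def blob(d,u,v,r,f):
    hsv=cv2.cvtColor(d['image'],cv2.COLOR_RGB2HSV);m=f(hsv.astype(int)).astype(np.uint8)
    w=np.zeros_like(m);w[v-r:v+r,u-r:u+r]=1;m*=w
    n,l,st,c=cv2.connectedComponentsWithStats(m);k=1+np.argmax(st[1:,4]);return c[k],st[k]
grey=lambda h:(h[...,1]<70)&(h[...,2]>75)
for n,u,v,r,z in(('cup',362,243,16,.06),('pan',275,174,24,.048),('tin',395,173,14,.065)):
    c,st=blob(t,u,v,r,grey);print(n,c,st,onz(t,*c,z).round(4))
for n,u,v,r,z in(('cup',266,156,20,.03),('pan',250,233,28,.048)):
    c,st=blob(s,u,v,r,grey);print(n,c,st,onz(s,*c,z).round(4))
for n,u,v,z in(('stand',178,211,.05),('key',276,211,.036),('power',304,198,.041),('jar',346,145,.085),('blueL',323,245,.06),('b2',348,205,.06),('b3',382,210,.06),('purple',365,281,.06)):
    print(n,onz(t,u,v,z).round(4))
p=onz(s,355,285,.05);print('stand s',p, onz(s,360,258,.165),onz(t,172,208,.165))
E
```

```text
cup [360.09230769 243.33846154] [353 234  19  19 195] [ 0.4262 -0.2665  0.06  ]
pan [275.14727185 174.87976823] [ 251  150   48   48 2071] [ 0.6234 -0.0298  0.048 ]
tin [395.61111111 171.90598291] [387 164  18  18 234] [ 0.6276 -0.3716  0.065 ]
cup [266.43939394 151.11363636] [257 146  19  11 132] [ 0.4039 -0.3041  0.03  ]
pan [251.32416851 232.65454545] [ 222  205   56   56 2255] [ 0.6228 -0.0224  0.048 ]
stand [0.5211 0.2449 0.05  ]
key [ 0.5207 -0.0316  0.036 ]
power [ 0.5572 -0.1122  0.041 ]
jar [ 0.7006 -0.2282  0.085 ]
blueL [ 0.4224 -0.1622  0.06  ]
b2 [ 0.5344 -0.2349  0.06  ]
b3 [ 0.5197 -0.331   0.06  ]
purple [ 0.3217 -0.2777  0.06  ]
stand s [0.51220905 0.24302247 0.05      ] [0.52650687 0.25695995 0.165     ] [0.51871706 0.23331499 0.165     ]
```

```bash
python3 - <<'E'
from h import *
goal([.426,-.268,.245],55)
E
```

```text
turn [-2.000e-04  1.000e-04  1.496e-01] shift [ 1.5827e+00 -1.4170e+00 -3.0000e-04] q6 -0.15
```

Emit:
send_rows --moves "0 0 .075 .8 -.7 0 1;0 0 .075 .8 -.7 0 1;0 0 .075 .8 -.7 0 1;0 0 .075 .8 -.7 0 1;0 0 .075 .8 -.7 0 1;0 0 .075 .8 -.7 0 1"

```text
time: 0.95
eef_pos: [0.3238, -0.4557, 0.2455]
tcp_rot: [0.997, -0.071, -0.0, 0.0]
contact_force: [-1.1, -0.1, 1.0]
opening: 1.001
finger_force: 0.0
```

```bash
python3 - <<'E'
from h import *
goal([.426,-.268,.245],55)
E
```

```text
turn [ 0.0002 -0.      0.0745] shift [ 0.3722 -1.0018  0.0014] q6 0.58
```

Emit:
send_rows --moves "0 0 .0745 .37 -1 0 1;0 0 .0745 .37 -1 0 1;0 0 .0745 .37 -1 0 1;0 0 .0745 .37 -1 0 1;0 0 .0745 .37 -1 0 1;0 0 .0745 .37 -1 0 1"

```text
time: 1.7
eef_pos: [0.4256, -0.2688, 0.2454]
tcp_rot: [0.954, -0.301, -0.0, 0.0]
contact_force: [-0.0, 0.0, -0.1]
opening: 0.997
finger_force: 0.0
```

```bash
python3 - <<'E'
from h import *
d=cam('wrist','w1.png');print({k:(np.round(d[k],3).tolist()) for k in d if k!='image'},ctrl.get_state()['eef_pos'],proj(d,[.426,-.268,.06]))
E
```

```text
{'fovy': 69.54, 'cx': 283.371, 'cy': 211.772, 'extrinsics': [[-0.574, 0.791, 0.212, 0.479], [-0.819, -0.554, -0.148, -0.306], [0.001, -0.258, 0.966, 0.374], [0.0, 0.0, 0.0, 1.0]]} [ 0.42540239 -0.26889667  0.24532953] (np.float64(282.91704161016656), np.float64(194.66231425227093))
```

View pics/w1.png

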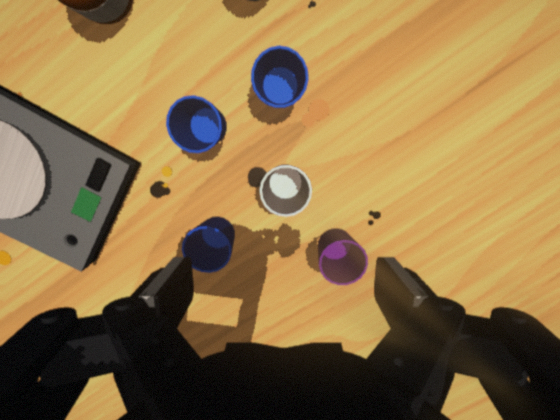

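The wrist view shows the grey cup rim centred at about (286,190). The zero recess is at (72,240), the power bar at (98,175) and the green display at (86,204). The finger lane beside the cup is free.

```bash
cat >> h.py <<'E'
def cupell(d,u,v,r=45,lo=(0,0,110),hi=(180,75,255)):
    hsv=cv2.cvtColor(d['image'],cv2.COLOR_RGB2HSV);m=cv2.inRange(hsv,lo,hi)
    w=np.zeros_like(m);cv2.circle(w,(int(u),int(v)),r,255,-1);m&=w
    c=max(cv2.findContours(m,cv2.RETR_EXTERNAL,cv2.CHAIN_APPROX_NONE)[0],key=lambda c:cv2.contourArea(cv2.convexHull(c)))
    return cv2.fitEllipse(cv2.convexHull(c))
E
python3 - <<'E'
from h import *
d=cam('wrist');e=cupell(d,286,190,32);print(e)
p=onz(d,*e[0],.06);print(p)
print('key',onz(d,72,240,.034),'pow',onz(d,98,175,.041))
goal([p[0],p[1],.047],55)
E
```

```text
((284.921142578125, 190.34153747558594), (51.629520416259766, 52.571895599365234), 91.47602844238281)
[ 0.42845493 -0.27248035  0.06      ]
key [ 0.5209513  -0.02696789  0.034     ] pow [ 0.55811252 -0.11125962  0.041     ]
turn [ 0.0001  0.     -0.0003] shift [0.0232 0.0057 0.9915] q6 1.42
```

Emit:
send_rows --moves "0 0 0 .023 .006 .3 1;0 0 0 .023 .006 .6 1;0 0 0 .023 .006 .8 1;0 0 0 .023 .006 1 1;0 0 0 .023 .006 1 1;0 0 0 .023 .006 1 1;0 0 0 .023 .006 1 -1;0 0 0 .023 .006 1 -1;0 0 0 .023 .006 1 -1;0 0 0 .023 .006 1 -1;0 0 0 .023 .006 1 -1;0 0 0 .023 .006 1 -1" --newtons 30

```text
time: 3.3
eef_pos: [0.4302, -0.2723, 0.0476]
tcp_rot: [0.954, -0.3, 0.002, 0.001]
contact_force: [-1.5, -1.1, 6.6]
opening: 0.639
finger_force: 31.1
```

Emit:
send_rows --moves "0 0 0 0 0 -.1 -1;0 0 0 0 0 -.3 -1;0 0 0 0 0 -.5 -1;0 0 0 0 0 -.7 -1;0 0 0 0 0 -.7 -1;0 0 0 0 0 -.7 -1"

```text
time: 4.05
eef_pos: [0.4285, -0.2702, 0.1846]
tcp_rot: [0.954, -0.3, -0.001, -0.0]
contact_force: [0.2, -0.0, -1.7]
opening: 0.632
finger_force: 31.9
```

```bash
python3 - <<'E'
from h import *
d=cam('wrist','w2.png')
goal([.623,-.027,.185],55);goal([.623,-.027,.185],90)
goal([.45,-.027,.185],55)
E
```

```text
turn [-0.0001  0.0005  0.0001] shift [ 0.1021 -1.5538 -0.0058] q6 1.42
turn [-0.0002  0.0004 -0.0972] shift [ 0.1021 -1.5538 -0.0058] q6 1.42
turn [-0.0001  0.0005  0.0001] shift [-0.6067 -1.0579 -0.004 ] q6 1.42
```

View pics/w2.png

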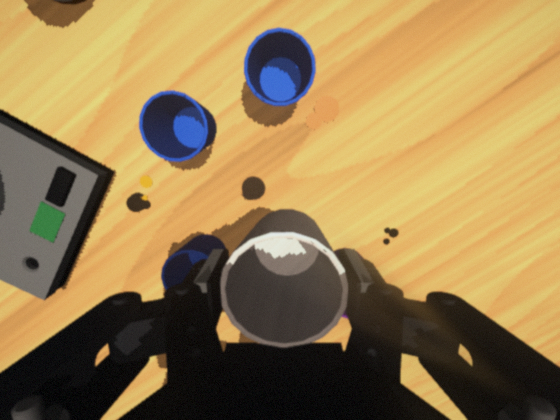

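The wrist view shows the cup held and centred between the fingers, with its rim centred at about (285,288) and the cup hanging straight.

Emit:
send_rows --moves "0 0 0 -.1 -.2 0 -1;0 0 0 -.2 -.4 0 -1;0 0 0 -.2 -.6 0 -1;0 0 0 -.2 -.8 0 -1;0 0 0 -.2 -.8 0 -1"

```text
time: 4.72
eef_pos: [0.4877, -0.1145, 0.1832]
tcp_rot: [0.954, -0.299, -0.002, -0.0]
contact_force: [-0.4, -0.7, 0.4]
opening: 0.636
finger_force: 32.0
```

Emit:
send_rows --moves "0 0 0 -.1 -.2 0 -1;0 0 0 -.2 -.4 0 -1;0 0 0 -.2 -.6 0 -1;0 0 0 -.2 -.75 0 -1;0 0 0 -.2 -.75 0 -1;0 0 0 -.2 -.75 0 -1"

```text
time: 5.48
eef_pos: [0.5401, 0.0282, 0.1841]
tcp_rot: [0.954, -0.301, -0.001, 0.001]
contact_force: [-0.4, -0.2, 0.0]
opening: 0.635
finger_force: 32.2
```

```bash
python3 - <<'E'
from h import *
d=cam('wrist','w3.png');print(ctrl.get_state()['eef_pos'],proj(d,[.623,-.027,.048]),proj(d,[.521,-.029,.036]))
E
```

```text
[0.54020289 0.02806995 0.18437144] (np.float64(281.0070108933335), np.float64(86.94553469821302)) (np.float64(346.1451946189036), np.float64(184.26216041205902))
```

View pics/w3.png

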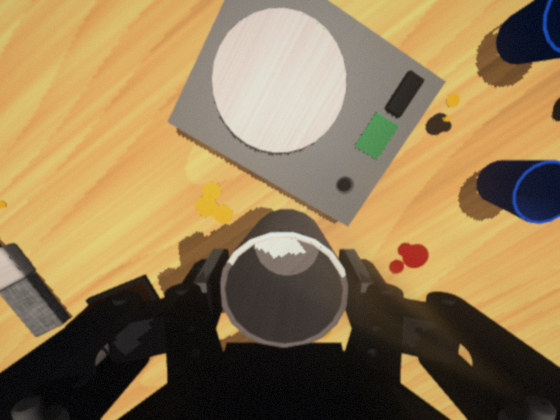

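The wrist view shows the pan centred at about (280,81), the zero recess at (345,184), the power bar at (405,94) and the held cup's rim at (285,289).

```bash
python3 - <<'E'
from h import *
d=cam('wrist');im=d['image']
e=cupell(d,280,81,75,lo=(0,0,150),hi=(180,60,255));pan=onz(d,*e[0],.048)
g=cv2.cvtColor(im,cv2.COLOR_RGB2GRAY);m=np.zeros_like(g);m[172:197,333:358]=(g[172:197,333:358]<70)*255
c=max(cv2.findContours(m,0,1)[0],key=cv2.contourArea);M=cv2.moments(c);k=(M['m10']/M['m00'],M['m01']/M['m00'])
key=onz(d,*k,.036);pw=onz(d,405,94,.041)
print(e,k,pan,key,np.linalg.norm((pan-key)[:2]),np.hypot(95,43),pw)
v=(key-pan)[:2];a=np.arctan2(v[1],v[0])-np.arctan2(43,-95);print('yaw',np.degrees(a))
b=np.degrees(np.arctan2(*(key-pw)[1::-1]))-90;print('yaw by power',b)
e2=cupell(d,285,289,70,lo=(0,0,0),hi=(180,90,255));rim=onz(d,285,289,.197);print(rim,ctrl.get_state()['eef_pos'])
goal([pan[0],pan[1],.100],55)
E
```

```text
((279.0108337402344, 79.6917953491211), (137.3435821533203, 145.68531799316406), 175.16351318359375) (343.7323037323037, 184.37194337194336) [ 0.62858797 -0.02907879  0.048     ] [ 0.52225584 -0.02729604  0.036     ] 0.10634706946342819 104.27847332982968 [ 0.55935697 -0.1103082   0.041     ]
yaw 23.392484130301977
yaw by power 24.081594133915317
[0.54000907 0.02797431 0.197     ] [0.54032692 0.0279982  0.18462165]
turn [ 0.0002  0.0002 -0.0002] shift [ 0.5257 -0.0203  0.4225] q6 2.05
```

Emit:
send_rows --moves "0 0 0 .2 0 0 -1;0 0 0 .4 0 0 -1;0 0 0 .51 -.01 0 -1;0 0 0 .51 -.01 0.1 -1;0 0 0 .51 -.01 .25 -1;0 0 0 .51 -.01 .35 -1;0 0 0 .51 -.01 .38 -1;0 0 0 .51 -.01 .4 -1;0 0 0 .51 -.01 .41 -1;0 0 0 .51 -.01 .41 -1;0 0 0 .51 -.01 .41 -1"

```text
time: 6.95
eef_pos: [0.6263, -0.0278, 0.104]
tcp_rot: [0.954, -0.301, 0.001, -0.0]
contact_force: [-0.1, 0.4, -0.1]
opening: 0.637
finger_force: 32.2
```

```bash
python3 - <<'E'
from h import *
s=ctrl.get_state();print(s['eef_pos'],s['contact_force'])
E
```

```text
[ 0.62625296 -0.02783078  0.1040492 ] [-0.09379346  0.35850636 -0.05619927]
```

Emit:
send_rows --moves "0 0 0 0 0 .01 -1;0 0 0 0 0 .02 -1;0 0 0 0 0 .025 -1;0 0 0 0 0 .03 -1;0 0 0 0 0 .03 -1;0 0 0 0 0 .03 -1"

```text
time: 7.7
eef_pos: [0.6258, -0.0278, 0.0974]
tcp_rot: [0.954, -0.301, 0.0, 0.0]
contact_force: [-0.7, -0.3, -0.1]
opening: 0.635
finger_force: 32.2
```

Emit:
send_rows --moves "0 0 0 0 0 .005 -1;0 0 0 0 0 .01 -1;0 0 0 0 0 .01 -1"

```text
time: 8.07
eef_pos: [0.6261, -0.0279, 0.0958]
tcp_rot: [0.954, -0.301, 0.0, 0.0]
contact_force: [-0.6, -0.4, 1.8]
opening: 0.635
finger_force: 32.3
```

Emit:
send_rows --moves "0 0 0 0 0 .005 -1;0 0 0 0 0 .005 -1"

```text
time: 8.32
eef_pos: [0.6264, -0.0282, 0.0957]
tcp_rot: [0.954, -0.3, 0.001, 0.0]
contact_force: [-2.3, -0.7, 6.0]
opening: 0.632
finger_force: 32.6
```

Emit:
send_rows --moves "0 0 0 0 0 0 0.35;0 0 0 0 0 0 0.5;0 0 0 0 0 0 .7;0 0 0 0 0 0 1;0 0 0 0 0 0 1;0 0 0 0 0 -.15 1;0 0 0 0 0 -.3 1;0 0 0 0 0 -.6 1;0 0 0 0 0 -.6 1;0 0 0 0 0 -.6 1;0 0 0 0 0 -.6 1"

```text
time: 9.7
eef_pos: [0.6247, -0.0276, 0.2121]
tcp_rot: [0.954, -0.301, -0.002, 0.0]
contact_force: [0.4, 0.0, -0.2]
opening: 1.0
finger_force: 0.0
```

```bash
python3 - <<'E'
from h import *
t=cam('top');s=cam('scene','s2.png');print(ctrl.get_state()['eef_pos'])
goal([.521,.241,.22],90)
E
```

```text
[ 0.62492599 -0.02759451  0.21224347]
turn [ 0.0001  0.0006 -0.0972] shift [-1.1958 -0.8024 -0.036 ] q6 1.98
```

View pics/s2.png

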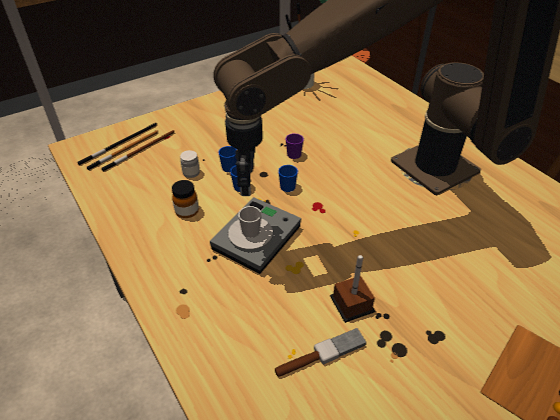

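The scene view shows the cup standing upright on the pan at (250,222), with the stylus still in its block at (354,285).

Emit:
send_rows --moves "0 0 -.025 -.25 -.1 -.02 1;0 0 -.05 -.5 -.2 -.04 1;0 0 -.075 -.75 -.3 -.04 1;0 0 -.0972 -.8 -.3 -.04 1;0 0 -.0972 -.8 -.3 -.04 1;0 0 -.0972 -.8 -.3 -.04 1"

```text
time: 10.55
eef_pos: [0.5294, 0.1127, 0.2219]
tcp_rot: [1.0, -0.001, -0.0, 0.0]
contact_force: [-0.4, 0.7, 0.1]
opening: 1.001
finger_force: 0.0
```

```bash
python3 - <<'E'
from h import *
goal([.44,.241,.22],90)
E
```

```text
turn [ 0.      0.0001 -0.0004] shift [-0.4485 -0.6407  0.0095] q6 1.6
```

Emit:
send_rows --moves "0 0 0 -.2 -.3 0 1;0 0 0 -.4 -.6 0 1;0 0 0 -.45 -.64 0 1;0 0 0 -.45 -.64 0 1;0 0 0 -.45 -.64 0 1"

```text
time: 11.18
eef_pos: [0.4401, 0.2404, 0.2224]
tcp_rot: [1.0, -0.001, 0.0, 0.0]
contact_force: [-0.7, -1.4, -0.3]
opening: 1.001
finger_force: 0.0
```

```bash
python3 - <<'E'
from h import *
d=cam('wrist','w4.png');print(ctrl.get_state()['eef_pos'],proj(d,[.521,.243,.05]),proj(d,[.521,.243,.165]),np.round(d['extrinsics'],3))
E
```

```text
[0.44020911 0.24014119 0.22234598] (np.float64(280.9081643565713), np.float64(114.20812252545693)) (np.float64(279.38223712092963), np.float64(103.58708149095177)) [[-0.001  0.966  0.258  0.506]
 [-1.    -0.001 -0.     0.241]
 [ 0.    -0.258  0.966  0.351]
 [ 0.     0.     0.     1.   ]]
```

View pics/w4.png

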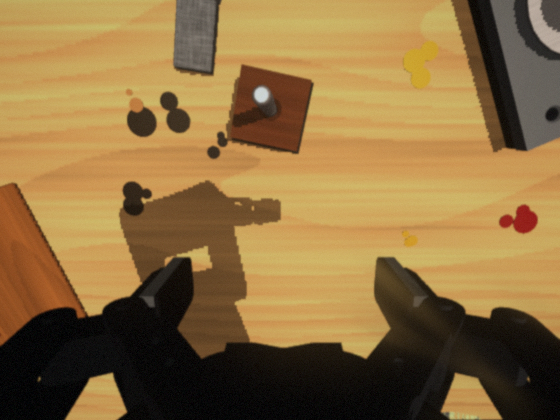

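The wrist view shows the block's top face centred at about (272,109), with corners (242,66), (313,81), (299,152) and (232,138). The stylus's top end is at (262,95) and its foot is near (275,113).

```bash
python3 - <<'E'
from h import *
d=cam('wrist');g=cv2.cvtColor(d['image'],cv2.COLOR_RGB2GRAY)
m=np.zeros_like(g);m[80:112,248:278]=(g[80:112,248:278]>150)*255
hsv=cv2.cvtColor(d['image'],cv2.COLOR_RGB2HSV);m[hsv[...,1]>70]=0
c=max(cv2.findContours(m,0,1)[0],key=cv2.contourArea);e=cv2.minEnclosingCircle(c);print(e)
print('rod top',onz(d,*e[0],.165),'block',onz(d,272,109,.05))
p=onz(d,*e[0],.165)
goal([p[0],p[1],.22],90)
E
```

```text
((260.8404235839844, 94.52127838134766), 7.568183898925781)
rod top [0.52608006 0.25345422 0.165     ] block [0.52580559 0.25117436 0.05      ]
turn [ 0.     -0.     -0.0004] shift [ 0.4293 -0.0679  0.0116] q6 1.87
```

Emit:
send_rows --moves "0 0 0 .2 -.03 0 1;0 0 0 .43 -.063 0 1;0 0 0 .43 -.063 0 1;0 0 0 .43 -.063 0 1;0 0 0 .43 -.063 .1 1;0 0 0 .43 -.063 .3 1;0 0 0 .43 -.063 .51 1;0 0 0 .43 -.063 .51 1;0 0 0 .43 -.063 .51 1"

```text
time: 12.4
eef_pos: [0.5253, 0.2539, 0.1213]
tcp_rot: [1.0, 0.0, 0.001, -0.0]
contact_force: [-0.2, -0.2, -0.1]
opening: 0.998
finger_force: 0.0
```

Emit:
send_rows --moves "0 0 0 0 0 0 -.2;0 0 0 0 0 0 -.5;0 0 0 0 0 0 -.7;0 0 0 0 0 0 -1;0 0 0 0 0 0 -1;0 0 0 0 0 0 -1;0 0 0 0 0 0 -1;0 0 0 0 0 0 -1" --newtons 40

```text
time: 13.4
eef_pos: [0.5254, 0.2537, 0.1207]
tcp_rot: [1.0, 0.0, 0.0, 0.0]
contact_force: [-0.7, -0.7, 3.6]
opening: 0.128
finger_force: 39.1
```

```bash
python3 - <<'E'
from h import *
d=cam('wrist');c=d['image'][100:420,130:450];c2=cam('scene');i=c2['image'][180:340,270:430]
cv2.imwrite('pics/w5.png',np.hstack([cv2.resize(c,(400,400)),cv2.resize(i,(400,400))])[:,:,::-1])
s=ctrl.get_state();print(s['eef_pos'],s['contact_force'],s['wrist_torque'],s['tcp_rot'])
E
```

```text
[0.52536969 0.25369189 0.12068811] [-0.57426762 -1.54092101  3.1571443 ] [-0.26865036  0.09755627 -0.046175  ] [9.99999942e-01 1.28748453e-04 3.14081375e-04 1.94989889e-05]
```

View pics/w5.png

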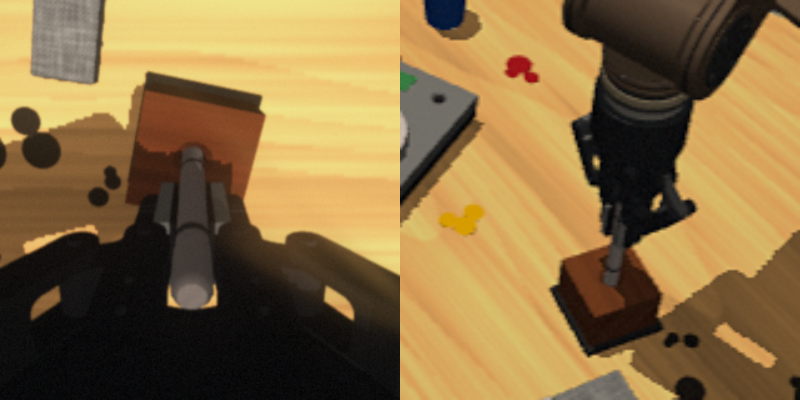

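The views show the stylus gripped upright between the pads, still seated in the block. The return pose to remember is TCP (.5254,.2537,.1207).

Emit:
send_rows --moves "0 0 0 0 0 -.05 -1;0 0 0 0 0 -.15 -1;0 0 0 0 0 -.3 -1;0 0 0 0 0 -.45 -1;0 0 0 0 0 -.45 -1;0 0 0 0 0.2 -.45 -1;0 0 0 0 .4 -.45 -1;0 0 0 0 .6 -.45 -1;0 0 0 0 .8 -.45 -1;0 0 0 0 .8 -.45 -1;0 0 0 0 .8 -.45 -1"

```text
time: 14.88
eef_pos: [0.5246, 0.094, 0.2095]
tcp_rot: [1.0, -0.0, -0.001, -0.0]
contact_force: [0.3, -1.4, -0.5]
opening: 0.126
finger_force: 39.2
```

Emit:
send_rows --moves "0 0 0 0 0.2 0 -1;0 0 0 -.02 .4 0 -1;0 0 0 -.02 .55 0.05 -1;0 0 0 -.02 .6 .1 -1;0 0 0 -.02 .6 .15 -1;0 0 0 -.02 .6 .15 -1;0 0 0 -.02 .6 .15 -1"

```text
time: 15.75
eef_pos: [0.5213, -0.0253, 0.1804]
tcp_rot: [1.0, 0.001, 0.0, -0.0]
contact_force: [-0.3, 0.1, -0.7]
opening: 0.127
finger_force: 39.2
```

```bash
python3 - <<'E'
from h import *
d=cam('wrist');s=ctrl.get_state();p=s['eef_pos'];print(p,s['tcp_rot'],s['contact_force'])
print('tip px',proj(d,p-[0,0,.1157]),'key px',proj(d,[.522,-.0275,.036]))
cv2.imwrite('pics/w6.png',cv2.resize(d['image'][100:340,130:450],(800,600))[:,:,::-1])
E
```

```text
[ 0.52145851 -0.02550481  0.18067409] [ 9.99999683e-01  7.26647333e-04  3.24468793e-04 -3.40302346e-06] [0.26248065 1.04602402 0.49778338]
tip px (np.float64(284.1442868553355), np.float64(211.79082394869224)) key px (np.float64(286.2318046796906), np.float64(203.17841720135615))
```

View pics/w6.png

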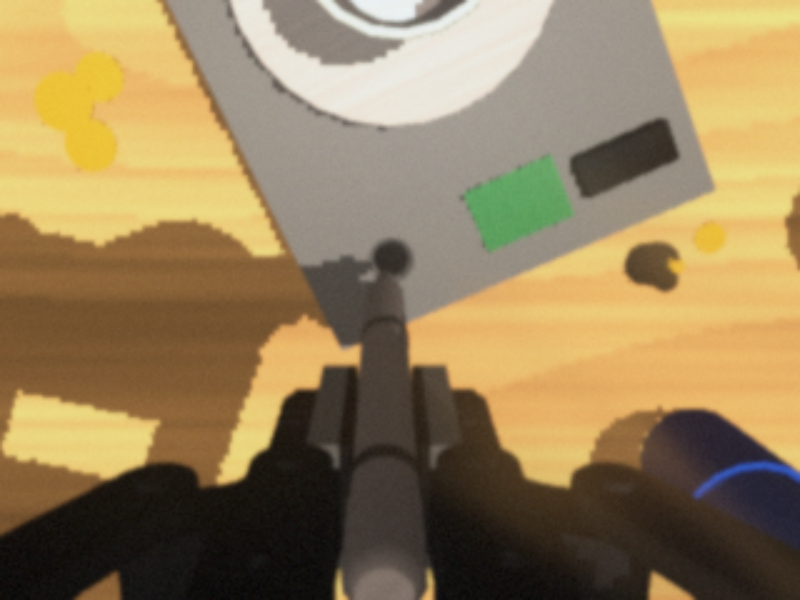

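The crop shows the recess at about (392,258), which is full-frame (286.8,203.2). The stylus tip is just below it at (387,275), which is full-frame (284.8,210). The key estimate is confirmed within about 1 mm.

Emit:
send_rows --moves "0 0 0 .002 .011 .03 -1;0 0 0 .002 .011 .06 -1;0 0 0 .002 .011 .09 -1;0 0 0 .002 .011 .115 -1;0 0 0 .002 .011 .115 -1;0 0 0 .002 .011 .115 -1"

```text
time: 16.55
eef_pos: [0.5217, -0.0285, 0.1574]
tcp_rot: [1.0, 0.0, 0.0, 0.0]
contact_force: [0.4, 0.8, -1.5]
opening: 0.126
finger_force: 39.2
```

```bash
python3 - <<'E'
from h import *
d=cam('wrist');s=ctrl.get_state();p=s['eef_pos'];print(p,s['contact_force'])
print('tip px',proj(d,p-[0,0,.1157]),'key px',proj(d,[.522,-.0277,.036]))
t,k=[np.array(proj(d,q)) for q in(p-[0,0,.1157],[.522,-.0277,.036])];c=d['image'][160:250,225:345]
big=cv2.resize(c,(800,600),interpolation=cv2.INTER_CUBIC)
cv2.imwrite('pics/w7.png',big[:,:,::-1])
E
```

```text
[ 0.52177567 -0.02855593  0.15759926] [ 0.05550343  0.33428257 -0.7363186 ]
tip px (np.float64(283.88449543220577), np.float64(211.8402729370058)) key px (np.float64(282.87498911776424), np.float64(209.8063020108668))
```

View pics/w7.png

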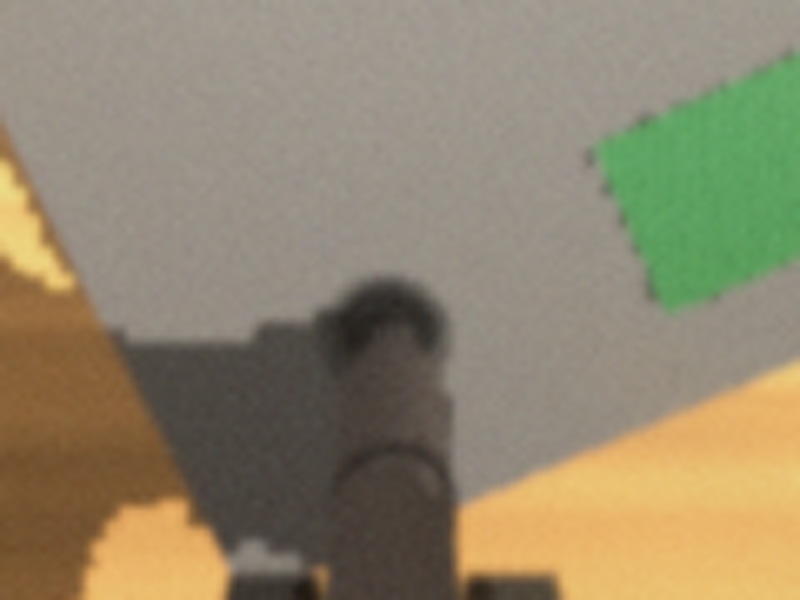

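The close view shows the tip centred over the recess: recess centre about (384,339) and tip about (392,345) in the crop, roughly 1 mm off in y.

Emit:
send_rows --moves "0 0 0 -.002 -.004 .02 -1;0 0 0 -.002 -.004 .04 -1;0 0 0 -.002 -.004 .06 -1;0 0 0 -.002 -.004 .07 -1;0 0 0 -.002 -.004 .07 -1"

```text
time: 17.23
eef_pos: [0.5213, -0.0277, 0.1436]
tcp_rot: [1.0, 0.0, 0.0, -0.0]
contact_force: [-0.8, 0.7, 2.8]
opening: 0.128
finger_force: 39.5
```

Emit:
send_rows --moves "0 0 0 0 0 .01 -1;0 0 0 0 0 .018 -1;0 0 0 0 0 .022 -1;0 0 0 0 0 .022 -1"

```text
time: 17.73
eef_pos: [0.5222, -0.0279, 0.1414]
tcp_rot: [1.0, 0.0, 0.001, 0.0]
contact_force: [-2.6, 0.8, 10.7]
opening: 0.128
finger_force: 40.5
```

Emit:
send_rows --moves "0 0 0 0 0 0 -1;0 0 0 0 0 0 -1;0 0 0 0 0 0 -1;0 0 0 0 0 0 -1;0 0 0 0 0 0 -1;0 0 0 0 0 0 -1;0 0 0 0 0 0 -1;0 0 0 0 0 0 -1;0 0 0 0 0 0 -1"

```text
time: 18.85
eef_pos: [0.5222, -0.0279, 0.1414]
tcp_rot: [1.0, 0.0, 0.001, 0.0]
contact_force: [-2.6, 0.3, 10.6]
opening: 0.127
finger_force: 40.5
```

Emit:
send_rows --moves "0 0 0 0 0 -.02 -1;0 0 0 0 0 -.05 -1;0 0 0 0 0 -.1 -1;0 0 0 0 0 -.2 -1;0 0 0 0 0 -.35 -1;0 0 0 0 0 -.35 -1;0 0 0 0 -.2 -.35 -1;0 0 0 0 -.4 -.35 -1;0 0 0 0 -.6 -.35 -1;0 0 0 0 -.8 -.35 -1;0 0 0 0 -.8 -.35 -1;0 0 0 0 -.8 -.35 -1"

```text
time: 20.35
eef_pos: [0.5206, 0.132, 0.2077]
tcp_rot: [1.0, 0.0, -0.001, 0.0]
contact_force: [1.0, -0.2, -0.8]
opening: 0.129
finger_force: 39.3
```

```bash
python3 - <<'E'
from h import *
goal([.5254,.2535,.2107],90)
E
```

```text
turn [0.0001 0.0003 0.0001] shift [ 0.0244 -0.6077 -0.0155] q6 1.63
```

Emit:
send_rows --moves "0 0 0 .01 -.2 0 -1;0 0 0 .02 -.4 0 -1;0 0 0 .024 -.55 0 -1;0 0 0 .024 -.608 0 -1;0 0 0 .024 -.608 0.1 -1;0 0 0 .024 -.608 .1 -1;0 0 0 .024 -.608 .1 -1"

```text
time: 21.22
eef_pos: [0.5258, 0.2528, 0.1882]
tcp_rot: [1.0, -0.001, -0.001, 0.0]
contact_force: [0.8, -0.4, -0.7]
opening: 0.129
finger_force: 39.4
```

```bash
python3 - <<'E'
from h import *
s=ctrl.get_state();print(s['eef_pos'],s['contact_force'],s['tcp_rot'])
goal([.5254,.2535,.125],90)
E
```

```text
[0.5257661  0.25276718 0.1882013 ] [ 0.78372682 -0.44743861 -0.71211922] [ 9.99999589e-01 -5.73598127e-04 -6.24266418e-04  3.21929904e-04]
turn [ 0.0001  0.0002 -0.0002] shift [-0.0014 -0.0039  0.316 ] q6 1.85
```

Emit:
send_rows --moves "0 0 0 -.001 -.003 .05 -1;0 0 0 -.001 -.003 .1 -1;0 0 0 -.001 -.003 .13 -1;0 0 0 -.001 -.003 .16 -1;0 0 0 -.001 -.003 .16 -1"

```text
time: 21.85
eef_pos: [0.5253, 0.2544, 0.1562]
tcp_rot: [1.0, 0.0, -0.001, 0.0]
contact_force: [-0.0, 0.3, -0.8]
opening: 0.129
finger_force: 39.4
```

Emit:
send_rows --moves "0 0 0 0 0 .03 -1;0 0 0 0 0 .06 -1;0 0 0 0 0 .09 -1;0 0 0 0 0 .12 -1;0 0 0 0 0 .12 -1"

```text
time: 22.48
eef_pos: [0.5252, 0.2544, 0.132]
tcp_rot: [1.0, 0.0, -0.001, 0.0]
contact_force: [-0.6, -0.1, -0.9]
opening: 0.128
finger_force: 39.3
```

Going in freely; lowering the remaining 11 mm to the floor.

Emit:
send_rows --moves "0 0 0 0 0 .02 -1;0 0 0 0 0 .04 -1;0 0 0 0 0 .05 -1;0 0 0 0 0 .056 -1;0 0 0 0 0 .056 -1"

```text
time: 23.1
eef_pos: [0.5257, 0.2544, 0.1216]
tcp_rot: [1.0, 0.0, -0.0, 0.0]
contact_force: [-1.2, -1.3, -0.3]
opening: 0.128
finger_force: 39.3
```

Emit:
send_rows --moves "0 0 0 0 0 0 -.6;0 0 0 0 0 0 -.4;0 0 0 0 0 0 0;0 0 0 0 0 0 1;0 0 0 0 0 0 1;0 0 0 0 0 0 1;0 0 0 0 0 0 1;0 0 0 0 0 -.2 1;0 0 0 0 0 -.4 1;0 0 0 0 0 -.7 1;0 0 0 0 0 -.7 1"

```text
time: 24.48
eef_pos: [0.5287, 0.2554, 0.269]
tcp_rot: [1.0, 0.0, 0.006, -0.002]
contact_force: [0.4, -0.1, 0.7]
opening: 1.0
finger_force: 0.0
```

Emit:
send_rows --moves "0 0 0 -.2 0 0 1;0 0 0 -.4 0 0 1;0 0 0 -.4 0 0 1;0 0 0 -.4 0 0 1;0 0 0 -.4 0 0 1;0 0 0 -.4 0 0 1"

```text
time: 25.22
eef_pos: [0.4464, 0.2544, 0.2616]
tcp_rot: [1.0, -0.0, -0.0, 0.0]
contact_force: [0.8, 0.7, -0.1]
opening: 0.996
finger_force: 0.0
```

```bash
python3 - <<'E'
from h import *
s=cam('scene');w=cam('wrist')
cv2.imwrite('pics/f.png',np.hstack([cv2.resize(s['image'][130:380,150:400],(400,400)),cv2.resize(w['image'][0:250,150:400],(400,400))])[:,:,::-1])
g=cv2.cvtColor(w['image'],cv2.COLOR_RGB2GRAY);print(ctrl.get_state()['eef_pos'],proj(w,[.5257,.2535,.165]))
E
```

```text
[0.44620906 0.25437709 0.26162271] (np.float64(285.26391548723427), np.float64(110.62637049514285))
```

View pics/f.png

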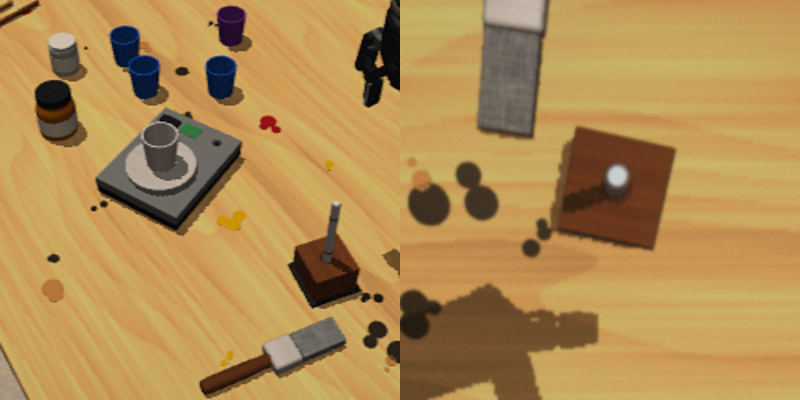

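The final views show the cup upright on the pan (about (160,147) in the left crop). The stylus stands in its block (top at (617,175) in the right crop). The jar, tin and brush have not moved, and the gripper is clear.

```bash
python3 -c "
from plant import ctrl
print(ctrl.sign_off())"
```

```text
the job is handed in; nothing more can be done
None
```

The job is handed in without a verdict shown: the cup stands upright on the pan, the zero key was held down for about 1.1 s (10.6 N), and the stylus is back in its block, with the power key, jar, tin and brush left alone.

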